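# Lay out two casters for assembly

### The arm

A 6-joint arm with a two-finger parallel gripper is mounted at the origin on the work surface. World frame = base frame: x ahead of the robot, y to its left, z up, the work surface at z = 0. Lengths are in m, angles in rad, forces in N, time in s.
With the tool pointing down it reaches from about 0.375 to 0.9 m from the base axis. Payload 3.1 kg.
Tool frame: the origin (TCP) lies midway between the tips of the shut fingers; the grasp point (between the pads) lies robot.grip_depth behind it (robot.grip_depth is the distance from the TCP to the grasp point, in m); z points along the fingers, y is the line along which they close (so a half turn about z gives the same grasp; the last joint's range is limited). The gripper opens to 87 mm and grips with 3 to 60 N. Pads are 19 mm wide; open, the fingers measure 117 mm over their backs; the gripper's body (75 mm by 190 mm) begins 51 mm behind the grasp point.
Start: joints at [0.983, 0.527, 1.433, -0, 1.181, -0.178], TCP at [0.249, 0.573, 0.223] pointing down, gripper open.
Joint ranges: [-3.08, 3.08], [-0.75, 2.2], [0.22, 2.44], [-1.43, 4.57], [0, 2.65], [-2.85, 2.85]. Speed limits (rad/s): [2.79, 2.79, 3.14, 3.14, 3.14, 3.14].

### API

Orientations are given as a unit quaternion [x, y, z, w].
In Python, from rig import robot gives the robot as it stands.
- The arm moves only by the tool nudge_tcp, called after ">>>" in YAML: its name, and indented under it one key for each argument. Schema: {"type":"object","properties":{"motion":{"type":"array","items":{"type":"object","properties":{"pos":{"type":"array","items":{"type":"number"},"minItems":3,"maxItems":3},"yaw":{"type":"number"}},"additionalProperties":false},"minItems":1,"maxItems":20},"jaw":{"type":"number"},"clamp_n":{"type":"number"},"only":{"type":"string"},"quiet":{"type":"boolean"},"lines":{"type":"string"}},"required":["motion"],"additionalProperties":false}. motion is a list of rows, 1 to 20 of them, each an object with the fields pos (a list: dx, dy, dz in m), yaw (a turn about the tool's z in rad); a field left out counts as zero; each row shifts and turns the commanded pose from where the row before left it, along the tool's axes as they then stand; what a row does not reach is not made up. A row lasts 1/12 s, in which the tool goes at most 0.0417 m and 0.125 rad, less where a joint would pass 70% of its speed; a pose out of reach is approached as far as the arm can. jaw is the finger opening in m, set as the call begins (left out keeps the last). The fingers move at their own pace and stop on an object; clamp_n is the grip in N (left out, the last holds). Time passes only in rows, so rows that do not move let the fingers close. The tool returns the time, the measured TCP pose, the force, the opening and the grip force at its end. only (a regular expression) keeps the lines of the reply that match it, lines (a string "A,B") keeps lines A to B, and quiet returns only ok. Input that does not fit is refused with a message, and nothing moves.
- robot.get_obs(): the state, without advancing time (a new reading comes with each control period).
- robot.camera(name): name is "scene" or "top"; returns a dict with "img" (384x512x3 uint8, red, green, blue), "fx", "fy", "cx", "cy" (pixels), "xyz" and "attitude" of the camera in the world. Camera axes: x right, y down, z forward; pixel columns grow to the right and rows downward; lengths in m; the calibration is good to about 2 mm. A picture is of the moment at which its call begins. There is no depth.
- robot.hand_in(): hands the job in; it is judged then, once.
The state is a dict: "time": time; "q": joint angles; "joint_velocities": joint speeds; "joint_torque": joint torques, N m; "position": TCP position; "tool_rot": TCP orientation; "ft_force": force on the tool from outside, world axes, zero at the start; "moment": the same for the moment, N m; "grip_width": finger opening in m; "grip_force": force on a finger pad.
Only numpy, scipy, OpenCV 4.12 (cv2) and the standard library are available. Lean on these libraries where they do the work, as an engineer would, in place of code of your own. Each camera call takes 0.05 s, during which the arm holds its last target. There are 200 camera calls.

### The job

Lay out the parts of two casters on their bench mats: the big wheel flat and centred on the painted ring before the taller bracket, with the ball bearing flat and centred on top of it and the brass sleeve standing upright on the mat midway between that wheel and its bracket; the small wheel flat and centred on the ring before the lower bracket, with the hex nut flat on the mat midway between that wheel and its bracket. Leave the grease tin, the wooden chock and the pipe tee lying where they are, and let go of everything at the end.

Things in the scene. Friction and masses are not known exactly. Their poses are not given: they have to be found in the camera images.
- big_mat: Fixed grey bench mat, 230 (x) x 110 (y) x 3 mm thick; origin: centre of its underside, on the bench; x runs along it, away from the robot. At x=+70 mm, y=0 an upturned steel caster bracket is bolted on, the taller one: base plate 70 (x) x 60 (y) mm, fork legs up to 60 mm above the bench. Centred at x=-70 mm, y=0 is a thin white painted ring, 66 mm inside and 74 mm outside diameter.
- small_mat: Fixed grey bench mat, 230 (x) x 110 (y) x 3 mm thick; origin: centre of its underside, on the bench; x runs along it, away from the robot. At x=+70 mm, y=0 an upturned steel caster bracket is bolted on, the lower one: base plate 54 (x) x 46 (y) mm, fork legs up to 46 mm above the bench. Centred at x=-70 mm, y=0 is a thin white painted ring, 52 mm inside and 60 mm outside diameter.
- big_wheel: Loose caster wheel lying flat, black rubber tyre with grey hub, 60 mm diameter, 28 mm high, flat top and bottom; origin at the centre of its underside, z up.
- small_wheel: Loose caster wheel lying flat, the same look but smaller: 46 mm diameter, 22 mm high; origin at the centre of its underside, z up.
- bearing: Loose steel ball bearing lying flat, a disc of 38 mm diameter, 12 mm thick; origin at the centre of its underside, z up.
- sleeve: Loose plain brass axle sleeve standing upright, a smooth round tube 26 mm in diameter and 40 mm tall; origin at the centre of its underside, z up.
- nut: Loose steel hex nut lying flat, 30 mm across flats (34.6 mm across corners), 18 mm high; origin at the centre of its underside, z up; its x axis is square to one pair of flats, and the other pairs face 60 degrees on either side of it.
- tin: Bystander, to be left alone: closed round grease tin with a bare metal lid over a green body, 57 mm diameter, 34 mm high; origin at the centre of its underside.
- chock: Bystander, to be left alone: small stepped wooden wheel chock, 60 (x) x 34 (y) mm, 30 mm high at its -x end; origin at the centre of its underside.
- tee: Bystander, to be left alone: copper pipe tee lying flat, 26 mm high, run 56 mm along x (26 mm across), branch reaching 34 mm to +y; origin under the middle of the run.

How it is judged:
By the outcome, as a careful person would: the job done as asked, in the order asked, and still so for the second after the job is handed in, with the robot touching nothing.
It also fails if it takes over 118 s, if anything falls off the work surface, if the arm or the gripper's body presses on something with over 40 N, if the wrist force passes 120 N, or if a joint passes its speed limit or range.

## Working session

There is one attempt and no reset: what is moved stays moved. The work goes in short steps, Python scripts to look and compute and a tool call to move; the robot and the scene stay as the last step left them, time stands still between calls to the robot, and variables do not carry over. Pictures are saved under pics/ and viewed, at most 14 in all, crops included, and the job is handed in when it is done.

```bash
ls; mkdir -p pics
```

Run:
```python
from rig import robot
import cv2
for n in("scene","top"):
    c=robot.camera(n); cv2.imwrite(f"pics/{n}0.png",c["img"][:,:,::-1]); print({k:v for k,v in c.items() if k!="img"})
print(robot.get_obs(),robot.grip_depth)
```

```text
pics
rig.py
{'fx': 413.83825443644565, 'fy': 413.83825443644565, 'cx': 253.9734586929794, 'cy': 191.74907371127836, 'xyz': array([1.18104783, 0.20674997, 0.56124812]), 'attitude': array([ 0.52372733,  0.73880983, -0.341681  , -0.25124453])}
{'fx': 438.8109230950348, 'fy': 438.8109230950348, 'cx': 253.33133807170762, 'cy': 192.7248246911068, 'xyz': array([ 0.40008236, -0.00249758,  0.97372661]), 'attitude': array([-0.69629898,  0.71332702, -0.0511424 ,  0.06096511])}
{'time': 0.1, 'q': array([ 9.82496797e-01,  5.28371127e-01,  1.43378569e+00,  3.65122386e-06,
        1.18139051e+00, -1.78475047e-01]), 'joint_velocities': array([ 0.00059344, -0.00119288, -0.00504891,  0.00132194, -0.00071777,
        0.00117357]), 'joint_torque': array([-2.73335663e-04, -4.40986633e+01, -1.77151734e+01,  6.34569721e-02,
        5.33811806e-02, -4.57799968e-05]), 'position': array([0.24861424, 0.57270243, 0.2216671 ]), 'tool_rot': array([ 2.03481821e-01,  9.79078237e-01, -9.05750808e-04, -3.67151129e-04]), 'ft_force': array([ 0.2931507 , -0.02086682,  0.56479151]), 'moment': array([ 0.0446181 ,  0.04127313, -0.0236426 ]), 'grip_force': 0.0, 'grip_width': 0.08744884633536133} 0.0187
```

View pics/top0.png

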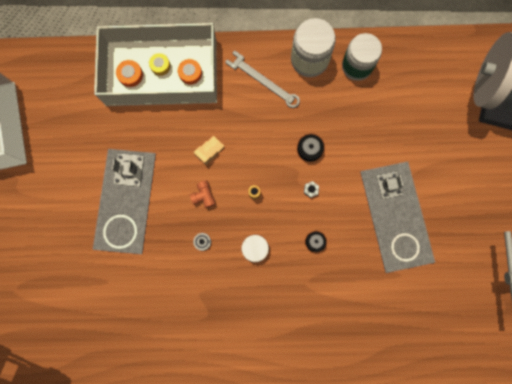

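View pics/scene0.png

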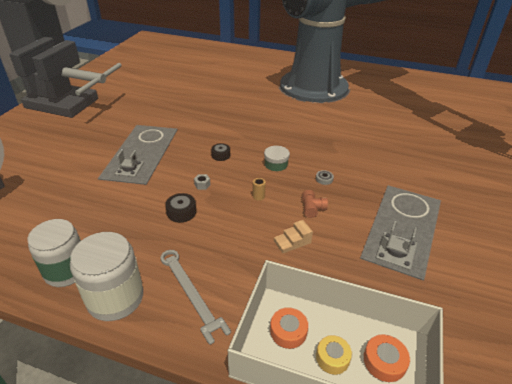

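The top view shows the big mat on the left (ring 120,232; bracket 128,170) and the small mat on the right (ring 405,247; bracket 390,184). The loose parts are the big wheel (311,148), nut (312,189), small wheel (316,242), sleeve (254,192) and bearing (202,242). The bystanders are the tin (255,249), tee (203,195) and chock (209,150). The scene view agrees with this.

Create h.py:
```python
import numpy as np, cv2
from scipy.spatial.transform import Rotation as R
from rig import robot
def cast(c,uv,z):
    uv=np.atleast_2d(uv).astype(float)
    d=np.c_[(uv[:,0]-c["cx"])/c["fx"],(uv[:,1]-c["cy"])/c["fy"],np.ones(len(uv))]
    w=R.from_quat(c["attitude"]).apply(d); o=c["xyz"]
    return (o+w*((z-o[2])/w[:,2])[:,None])[:,:2]
def proj(c,p):
    d=R.from_quat(c["attitude"]).inv().apply(np.atleast_2d(p)-c["xyz"])
    return np.c_[d[:,0]/d[:,2]*c["fx"]+c["cx"],d[:,1]/d[:,2]*c["fy"]+c["cy"]]
def blob(mask,near,rad):
    m=np.zeros_like(mask); cv2.circle(m,tuple(int(v) for v in near),rad,1,-1)
    n,l,s,ce=cv2.connectedComponentsWithStats((m*mask).astype(np.uint8))
    i=1+np.argmax(s[1:,4]); return (l==i).astype(np.uint8),s[i,4],ce[i]
def hullc(m):
    ct=max(cv2.findContours(m,0,1)[0],key=cv2.contourArea); return cv2.convexHull(ct)
def notwood(img):  # wood: strongly saturated orange
    hsv=cv2.cvtColor(img,cv2.COLOR_RGB2HSV); return ((hsv[...,1]<125)|(hsv[...,2]<45)).astype(np.uint8)
def togo(xy,yaw_y=None):
    """rows distance in tool axes to world xy; turn so tool y points along yaw_y (mod pi)"""
    o=robot.get_obs(); r=R.from_quat(o["tool_rot"]); p=o["position"]
    d=r.inv().apply([xy[0]-p[0],xy[1]-p[1],0]); y=r.apply([0,1,0]); a=np.arctan2(y[1],y[0])
    t=None
    if yaw_y is not None: t=-((yaw_y-a+np.pi/2)%np.pi-np.pi/2)  # tool z is down
    print("go",d.round(4),"turn",t,"z",p[2].round(4),"q6",o["q"][5].round(2),"yaw",a.round(3))
```

Run:
```python
from h import *
T=robot.camera("top"); S=robot.camera("scene")
for n,c,pts in(("top",T,dict(bigw=(311,148,.014,17),smallw=(316,242,.011,14),nut=(312,189,.009,12),sleeve=(254,192,.02,12),bearing=(202,242,.006,13),ringB=(120,232,.003,23),ringS=(405,247,.003,20),tin=(255,249,.017,20))),
  ("scene",S,dict(bigw=(181,208,.014,22),smallw=(221,152,.011,14),nut=(202,182,.009,12),sleeve=(259,189,.02,15),bearing=(325,176,.006,13),ringB=(411,206,.003,26),ringS=(151,136,.003,18),tin=(277,158,.017,17)))):
    img=c["img"]; g=cv2.cvtColor(img,cv2.COLOR_RGB2GRAY);hsv=cv2.cvtColor(img,cv2.COLOR_RGB2HSV)
    for k,(u,v,z,r) in pts.items():
        if k.startswith("ring"): m=(g>165).astype(np.uint8)
        elif k=="sleeve": m=((hsv[...,0]>12)|(hsv[...,2]<50)).astype(np.uint8)
        else: m=notwood(img)
        b,a,ce=blob(m,(u,v),r); x,y,w,h=cv2.boundingRect(b)
        M=cv2.moments(hullc(b)); cc=(M["m10"]/M["m00"],M["m01"]/M["m00"])
        print(n,k,"area",a,"bbox",x,y,w,h,"cen",np.round(cc,1),"xy",cast(c,cc,z)[0].round(4))
    if n=="top":
        for nm,sd in(("matB",(110,200)),("matS",(375,225))):
            pass
crop=lambda i,x,y,w,h,s:cv2.resize(i[y:y+h,x:x+w],None,fx=s,fy=s,interpolation=cv2.INTER_CUBIC)
a=crop(T["img"],185,125,150,140,4); cv2.imwrite("pics/topc.png",a[:,:,::-1])
b=np.hstack([crop(T["img"],90,145,70,115,5),crop(T["img"],358,155,80,120,5)[:575]]); cv2.imwrite("pics/mats.png",b[:,:,::-1])
```

```text
top bigw area 510 bbox 298 135 25 26 cen [310.2 147.6] xy [ 0.6533 -0.121 ]
top smallw area 282 bbox 306 232 19 19 cen [315.4 241.4] xy [ 0.4434 -0.1237]
top nut area 203 bbox 304 181 15 17 cen [311.  188.9] xy [ 0.5599 -0.1194]
top sleeve area 203 bbox 245 183 17 17 cen [253.3 191.6] xy [0.5553 0.0091]
top bearing area 265 bbox 193 233 18 18 cen [201.7 241.4] xy [0.4496 0.1252]
top ringB area 306 bbox 103 214 34 35 cen [119.6 231.2] xy [0.4766 0.3081]
top ringS area 240 bbox 391 233 29 29 cen [405. 247.] xy [ 0.4272 -0.3194]
top tin area 634 bbox 241 234 28 29 cen [254.6 248. ] xy [0.4321 0.0091]
scene bigw area 733 bbox 166 193 30 30 cen [180.5 207.5] xy [ 0.6527 -0.1201]
scene smallw area 275 bbox 211 143 19 18 cen [220.3 151.7] xy [ 0.4426 -0.123 ]
scene nut area 239 bbox 193 174 18 16 cen [201.8 181.4] xy [ 0.5574 -0.1183]
scene sleeve area 394 bbox 244 174 29 29 cen [258.1 188.5] xy [0.5517 0.0069]
scene bearing area 234 bbox 315 170 19 16 cen [324.2 177.2] xy [0.4491 0.126 ]
scene ringB area 124 bbox 392 193 37 24 cen [409.9 204.8] xy [0.4761 0.3095]
scene ringS area 23 bbox 155 130 8 11 cen [158.3 134.9] xy [ 0.4166 -0.3021]
scene tin area 586 bbox 264 145 26 27 cen [276.2 157.6] xy [0.4288 0.0093]
```

View pics/topc.png

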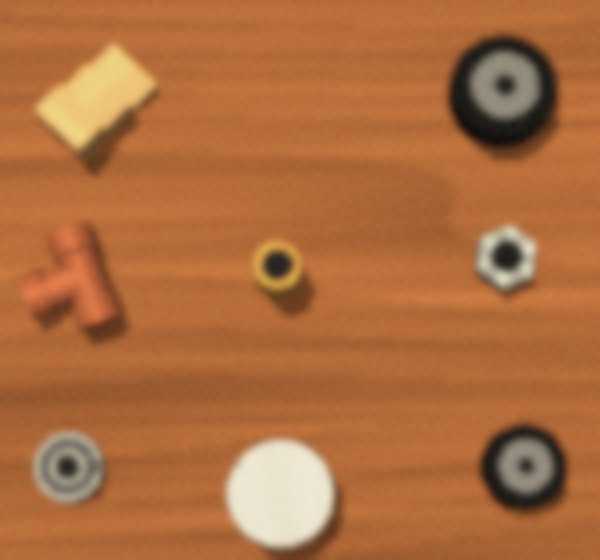

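View pics/mats.png

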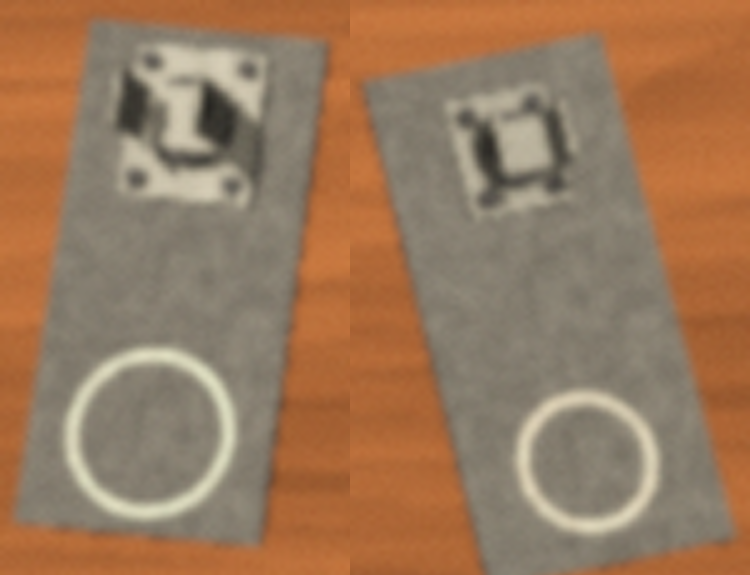

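The crops confirm the part identities. The nut has corners at image up and down, so one pair of its flats faces image left and right. The mats tilt about 7° and 15°. Next I measure the mats, the nut angle and the sleeve.

Run:
```python
from h import *
T=robot.camera("top"); S=robot.camera("scene")
for n,c,sd in(("top",T,((110,205,.003),(380,230,.003))),("scene",S,((385,240,.003),(150,160,.003)))):
    m=notwood(c["img"]); m=cv2.morphologyEx(m,cv2.MORPH_OPEN,np.ones((3,3)))
    for (u,v,z) in sd:
        l=cv2.connectedComponents(m)[1]; b=(l==l[v,u]).astype(np.uint8)
        ct=max(cv2.findContours(b,0,1)[0],key=cv2.contourArea)[:,0]
        w=cast(c,ct,z); r=cv2.minAreaRect((w*1000).astype(np.float32)); 
        bp=cv2.boxPoints(r); e=[bp[1]-bp[0],bp[2]-bp[1]]; e=max(e,key=np.linalg.norm); a=np.arctan2(e[1],e[0])
        a=(a+np.pi/2)%np.pi-np.pi/2
        print(n,"mat",np.round(r[0],1),np.round(r[1],1),"yaw",a.round(3))
for n,c,u0,v0 in(("top",T,312,189),("scene",S,202,182)):
    # nut top face z=.018 : 6th harmonic of contour
    g=notwood(c["img"]); hsv=cv2.cvtColor(c["img"],cv2.COLOR_RGB2HSV)
    up=cv2.resize(255-hsv[v0-14:v0+15,u0-14:u0+15,1],None,fx=8,fy=8,interpolation=cv2.INTER_CUBIC)
    _,b=cv2.threshold(up,0,255,cv2.THRESH_OTSU); h=hullc(b)[:,0].astype(float)
    ct=(h+.5)/8-.5+[u0-14,v0-14]; w=cast(c,ct,.014)
    w8=(w*10000).astype(np.int32); M=cv2.moments(w8.reshape(-1,1,2)); ce=np.array([M["m10"],M["m01"]])/M["m00"]
    t=np.linspace(-np.pi,np.pi,360,endpoint=False); sup=np.array([( (w8-ce)@[np.cos(x),np.sin(x)]).max()+((w8-ce)@[-np.cos(x),-np.sin(x)]).max() for x in t])/10
    ph=np.angle((sup*np.exp(-6j*t)).sum()); tm=(np.pi-ph*1)/6  # width minimal direction (flat normal)
    tm=-(-ph-0)/6+np.pi/6 if 0 else ( -ph*-1+np.pi)/6
    cand=[(ph+np.pi)/-6+k*np.pi/3 for k in range(3)]
    # brute check
    fit=lambda x:np.cos(6*x+ph)
    print(n,"nut",ce/1e4,"amp",abs((sup*np.exp(-6j*t)).mean())*2,"w",sup.min(),sup.max(),"minwidth dir deg",np.rad2deg(((np.pi-ph)/6)%(np.pi/3)), "argmin",np.rad2deg(t[sup.argmin()])%60)
for n,c,u0,v0 in(("top",T,254,191),("scene",S,259,182)):
    hsv=cv2.cvtColor(c["img"],cv2.COLOR_RGB2HSV)
    m=((hsv[...,2]<80)).astype(np.uint8); b,a,ce=blob(m,(u0,v0),7); print(n,"sleeve bore",a,ce,cast(c,ce,.04)[0].round(4))
togo((.6533,-.121),0.09)
```

```text
top mat [546.2 299.3] [112.  231.5] yaw -0.12
top mat [ 496.  -306.6] [231.3 111.4] yaw 0.18
scene mat [546.4 300.5] [112.  235.3] yaw -0.122
scene mat [ 495.6 -305.5] [236.1 114.9] yaw 0.181
top nut [ 0.55905998 -0.1188765 ] amp 1.2241339423540099 w 32.9664010115424 36.84353204839233 minwidth dir deg 20.833432244413796 argmin 21.0
scene nut [ 0.5624421  -0.11555215] amp 1.0398411268664949 w 34.335893067643696 55.823149958956854 minwidth dir deg 15.259296838580592 argmin 59.0
top sleeve bore 22 [253.90909091 190.90909091] [0.5536 0.0075]
scene sleeve bore 24 [258.79166667 181.375     ] [0.553  0.0085]
go [-6.475e-01 -4.754e-01  3.000e-04] turn 1.070996759047586 z 0.2222 q6 -0.18 yaw 1.161
```

Add to h.py:
```python
def plan(xy,yaw,z=None):
    o=robot.get_obs(); r=R.from_quat(o["tool_rot"]); p=o["position"]
    y=r.apply([0,1,0]); a=np.arctan2(y[1],y[0]); t=-((yaw-a+np.pi/2)%np.pi-np.pi/2)
    r2=r*R.from_euler("z",t); d=r2.inv().apply([xy[0]-p[0],xy[1]-p[1],(z-p[2]) if z is not None else 0])
    print("turn %.3f then go"%t,d.round(4),"| now",p.round(4),"yaw %.3f"%a,"q6 %.2f"%o["q"][5],"grip %.4f %.1f"%(o["grip_width"],o["grip_force"]),"t",o["time"])
```

```bash
python3 -c "
from h import *
plan((.653,-.1205),1.451,.1)"
```

```text
turn -0.290 then go [-0.4842 -0.6402  0.1225] | now [0.2488 0.5731 0.2222] yaw 1.161 q6 -0.18 grip 0.0867 0.0 t 0.3
```

>>> nudge_tcp:
  motion:
    - {"yaw":-0.1}
    - {"yaw":-0.1}
    - {"yaw":-0.09}
    - {"pos":[-0.02,-0.027,0]}
    - {"pos":[-0.02,-0.027,0]}
    - {"pos":[-0.02,-0.027,0]}
    - {"pos":[-0.02,-0.027,0]}
    - {"pos":[-0.02,-0.027,0]}
    - {"pos":[-0.02,-0.027,0]}
    - {"pos":[-0.02,-0.027,0]}
    - {"pos":[-0.02,-0.027,0]}
    - {"pos":[-0.02,-0.027,0]}
    - {"pos":[-0.02,-0.027,0]}
    - {"pos":[-0.02,-0.027,0]}
    - {"pos":[-0.02,-0.027,0]}
    - {"pos":[-0.02,-0.027,0]}
    - {"pos":[-0.02,-0.027,0]}
    - {"pos":[-0.02,-0.027,0]}
    - {"pos":[-0.02,-0.027,0]}
    - {"pos":[-0.02,-0.027,0]}
  jaw: 0.078

```text
time: 1.97
position: [0.5323, 0.0753, 0.2227]
tool_rot: [0.06, 0.998, 0.0, 0.0]
ft_force: [0.9, 1.0, 0.6]
grip_width: 0.0778
grip_force: 0.0
```

```bash
python3 -c "
from h import *
plan((.653,-.1205),1.451,.1)"
```

```text
turn -0.000 then go [-0.1432 -0.18    0.1227] | now [0.5323 0.0753 0.2227] yaw 1.451 q6 -1.52 grip 0.0778 0.0 t 1.9667
```

>>> nudge_tcp:
  motion:
    - {"pos":[-0.024,-0.03,0.018]}
    - {"pos":[-0.024,-0.03,0.018]}
    - {"pos":[-0.024,-0.03,0.018]}
    - {"pos":[-0.024,-0.03,0.018]}
    - {"pos":[-0.024,-0.03,0.018]}
    - {"pos":[-0.023,-0.03,0.018]}
    - {"pos":[0,0,0.034]}
    - {"pos":[0,0,0.015]}
    - {}
    - {}

```text
time: 2.8
position: [0.6494, -0.1156, 0.0662]
tool_rot: [0.06, 0.998, 0.0, -0.001]
ft_force: [-0.3, 0.5, -0.5]
grip_width: 0.0779
grip_force: 0.0
```

Run:
```python
from h import *
plan((.653,-.1205),1.451,.005)
T=robot.camera("scene"); cv2.imwrite("pics/a1.png",cv2.resize(T["img"][110:270,120:330],None,fx=3,fy=3)[:,:,::-1])
```

```text
turn -0.000 then go [-0.0043 -0.0044  0.0611] | now [ 0.6494 -0.1156  0.0662] yaw 1.451 q6 -1.80 grip 0.0779 0.0 t 2.8
```

View pics/a1.png

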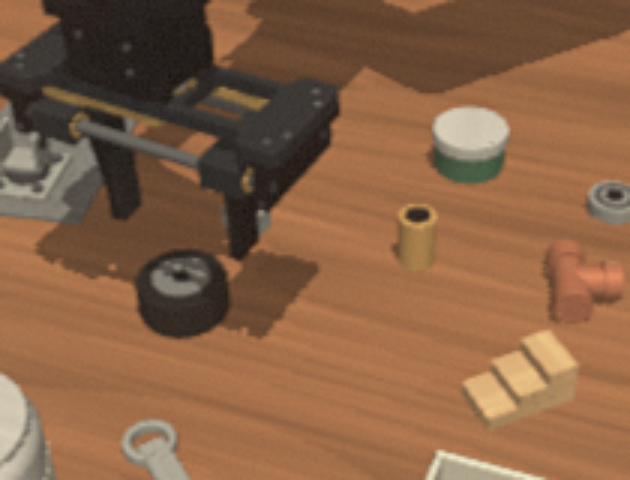

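The open fingers straddle the line above the wheel (crop 183,290), clear of the nut. I descend and grip.

>>> nudge_tcp:
  motion:
    - {"pos":[-0.004,-0.0045,0.02]}
    - {"pos":[0,0,0.02]}
    - {"pos":[0,0,0.015]}
    - {"pos":[0,0,0.006]}
    - {}
    - {}

```text
time: 3.35
position: [0.6547, -0.1206, 0.0078]
tool_rot: [0.06, 0.998, -0.0, 0.001]
ft_force: [-0.1, -0.9, 0.0]
grip_width: 0.078
grip_force: 0.0
```

```bash
python3 -c "
from h import *
plan((.653,-.1205),1.451,.005)"
```

```text
turn 0.001 then go [ 0.0017 -0.0001  0.0028] | now [ 0.6547 -0.1206  0.0078] yaw 1.452 q6 -1.80 grip 0.0780 0.0 t 3.35
```

>>> nudge_tcp:
  motion:
    - {"pos":[0.0015,0,0.003]}
    - {}
    - {}
    - {}
    - {}
    - {}
    - {}
    - {}
    - {"pos":[0,0,-0.01]}
    - {"pos":[0,0,-0.03]}
    - {"pos":[0,0,-0.035]}
    - {"pos":[0,0,-0.035]}
    - {}
  jaw: 0.04
  clamp_n: 25

```text
time: 4.43
position: [0.6568, -0.1221, 0.1208]
tool_rot: [0.06, 0.998, -0.002, 0.007]
ft_force: [1.6, 0.5, -1.2]
grip_width: 0.0587
grip_force: 25.0
```

```bash
python3 -c "
from h import *
plan((.4766,.3083),1.451,.05)"
```

```text
turn 0.000 then go [0.2313 0.406  0.0664] | now [ 0.6568 -0.1221  0.1208] yaw 1.451 q6 -1.80 grip 0.0587 25.0 t 4.4333
```

>>> nudge_tcp:
  motion:
    - {"pos":[0.0165,0.029,0]}
    - {"pos":[0.0165,0.029,0]}
    - {"pos":[0.0165,0.029,0]}
    - {"pos":[0.0165,0.029,0]}
    - {"pos":[0.0165,0.029,0]}
    - {"pos":[0.0165,0.029,0]}
    - {"pos":[0.0165,0.029,0]}
    - {"pos":[0.0165,0.029,0]}
    - {"pos":[0.0165,0.029,0]}
    - {"pos":[0.0165,0.029,0]}
    - {"pos":[0.0165,0.029,0]}
    - {"pos":[0.0165,0.029,0]}
    - {"pos":[0.0165,0.029,0]}
    - {"pos":[0.0165,0.029,0]}
    - {"pos":[0,0,0.03]}
    - {"pos":[0,0,0.03]}
    - {}
    - {}
    - {}

```text
time: 6.02
position: [0.4719, 0.31, 0.0539]
tool_rot: [0.06, 0.998, 0.0, 0.0]
ft_force: [0.1, 0.8, -1.0]
grip_width: 0.0592
grip_force: 25.0
```

```bash
python3 -c "
from h import *
plan((.4766,.3083),1.451,.009)"
```

```text
turn -0.001 then go [-0.0048 -0.0011  0.0449] | now [0.4719 0.31   0.0539] yaw 1.450 q6 -1.07 grip 0.0592 25.0 t 6.0167
```

>>> nudge_tcp:
  motion:
    - {"pos":[-0.005,-0.001,0.02]}
    - {"pos":[0,0,0.015]}
    - {"pos":[0,0,0.007]}
    - {"pos":[0,0,0.002]}
    - {}
    - {}

```text
time: 6.52
position: [0.477, 0.3087, 0.0104]
tool_rot: [0.06, 0.998, 0.0, 0.001]
ft_force: [0.6, -0.7, -1.8]
grip_width: 0.0589
grip_force: 25.0
```

```bash
python3 -c "
from h import *
plan((.4766,.3083),1.451,.008)"
```

```text
turn -0.000 then go [ 0.0003 -0.0004  0.0024] | now [0.477  0.3087 0.0104] yaw 1.451 q6 -1.07 grip 0.0589 25.0 t 6.5167
```

>>> nudge_tcp:
  motion:
    - {"pos":[0,0,0.002]}
    - {}
    - {}

```text
time: 6.77
position: [0.4764, 0.3086, 0.0077]
tool_rot: [0.06, 0.998, 0.0, 0.0]
ft_force: [0.5, 0.8, -1.2]
grip_width: 0.0592
grip_force: 25.0
```

>>> nudge_tcp:
  motion:
    - {}
    - {}
    - {}
    - {}
    - {"pos":[0,0,-0.02]}
    - {"pos":[0,0,-0.035]}
    - {"pos":[0,0,-0.035]}
    - {"pos":[0,-0.04,0]}
    - {"pos":[0,-0.04,0]}
    - {"pos":[0,-0.04,0]}
    - {}
  jaw: 0.078

```text
time: 7.68
position: [0.4598, 0.1842, 0.0974]
tool_rot: [0.062, 0.998, -0.001, -0.002]
ft_force: [0.3, 0.3, 0.1]
grip_width: 0.0781
grip_force: 0.0
```

Run:
```python
from h import *
plan((.4495,.1256),1.451,.03)
T=robot.camera("top"); S=robot.camera("scene")
for n,c,u,v,rad in(("top",T,120,231,18),("scene",S,410,200,28)):
    hsv=cv2.cvtColor(c["img"],cv2.COLOR_RGB2HSV); b,a,ce=blob((hsv[...,2]<75).astype(np.uint8),(u,v),rad)
    M=cv2.moments(hullc(b)); cc=(M["m10"]/M["m00"],M["m01"]/M["m00"]); print(n,a,cv2.boundingRect(b),cc,cast(c,cc,.017)[0])
cv2.imwrite("pics/b1.png",np.hstack([cv2.resize(T["img"][145:260,80:230],None,fx=2.6,fy=2.6),cv2.resize(S["img"][155:270,310:460],None,fx=2.6,fy=2.6)])[:,:,::-1])
```

```text
turn -0.005 then go [ 0.003  -0.0592  0.0676] | now [0.4598 0.1842 0.0974] yaw 1.446 q6 -1.29 grip 0.0781 0.0 t 7.6833
top 174 (106, 237, 21, 12) (117.60119047619048, 242.68154761904762) [0.45067028 0.3073372 ]
scene 515 (395, 187, 34, 28) (411.66206060606055, 200.23272727272726) [0.47812142 0.3096398 ]
```

View pics/b1.png

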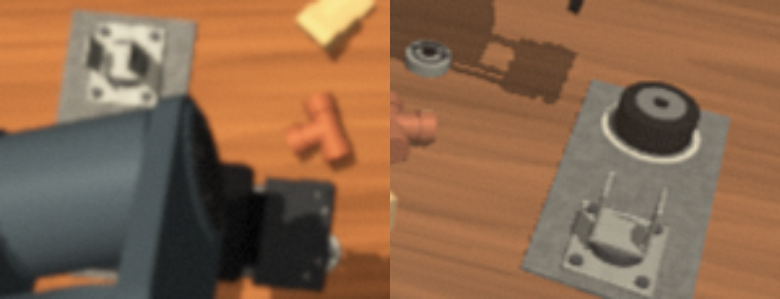

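The wheel sits inside the ring in the scene view, with an even white rim showing. The arm hides it in the top view. I go on to the bearing.

>>> nudge_tcp:
  motion:
    - {"pos":[0.003,-0.03,0]}
    - {"pos":[0,-0.029,0]}
    - {"pos":[0,0,0.03]}
    - {"pos":[0,0,0.03]}
    - {"pos":[0,0,0.01]}
    - {}
    - {}
  jaw: 0.056

```text
time: 8.37
position: [0.4519, 0.1321, 0.027]
tool_rot: [0.059, 0.998, -0.0, -0.0]
ft_force: [1.1, 0.4, 0.6]
grip_width: 0.0565
grip_force: 0.0
```

Run:
```python
from h import *
plan((.4495,.1256),1.451,.0035)
T=robot.camera("top"); S=robot.camera("scene")
for n,c,k,u,v,r in (("top",T,1,119,231,23),("scene",S,1,411,203,30)):
    hsv=cv2.cvtColor(c["img"],cv2.COLOR_RGB2HSV); b,a,ce=blob((hsv[...,2]<75).astype(np.uint8),(u,v),r)
    M=cv2.moments(hullc(b)); cc=(M["m10"]/M["m00"],M["m01"]/M["m00"]); print(n,a,cv2.boundingRect(b),cc,cast(c,cc,.017)[0])
```

```text
turn 0.002 then go [ 0.0015 -0.0067  0.0235] | now [0.4519 0.1321 0.027 ] yaw 1.453 q6 -1.41 grip 0.0565 0.0 t 8.3667
top 975 (98, 212, 43, 43) (120.24814520402755, 234.19886062533118) [0.46899064 0.30200668]
scene 515 (395, 187, 34, 28) (411.6952311788913, 200.21689663519726) [0.47804749 0.30970101]
```

>>> nudge_tcp:
  motion:
    - {"pos":[0.0015,-0.0067,0]}
    - {"pos":[0,0,0.012]}
    - {"pos":[0,0,0.009]}
    - {"pos":[0,0,0.002]}
    - {}
    - {}

```text
time: 8.97
position: [0.4496, 0.1246, 0.0044]
tool_rot: [0.06, 0.998, -0.0, 0.0]
ft_force: [0.4, 0.1, 0.5]
grip_width: 0.0562
grip_force: 0.0
```

Run:
```python
from h import *
plan((.4495,.1256),1.451,.0035)
S=robot.camera("scene");cv2.imwrite("pics/c1.png",cv2.resize(S["img"][120:230,260:380],None,fx=4,fy=4)[:,:,::-1])
```

```text
turn 0.000 then go [0.0002 0.001  0.0009] | now [0.4496 0.1246 0.0044] yaw 1.451 q6 -1.42 grip 0.0562 0.0 t 8.9667
```

View pics/c1.png

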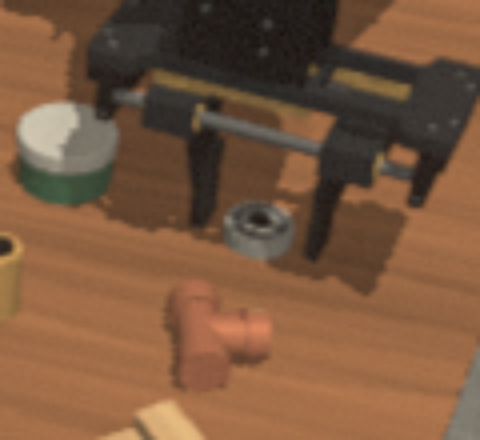

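The bearing (crop 258,230) lies between the fingertips with both sides clear, so I grip it.

>>> nudge_tcp:
  motion:
    - {"pos":[0,0.001,0.001]}
    - {}
    - {}
    - {}
    - {}
    - {}
    - {}
    - {"pos":[0,0,-0.01]}
    - {"pos":[0,0,-0.03]}
    - {"pos":[0,0,-0.03]}
    - {"pos":[0,0,-0.03]}
    - {}
    - {}
  jaw: 0.02
  clamp_n: 20

```text
time: 10.1
position: [0.4508, 0.1257, 0.1052]
tool_rot: [0.06, 0.998, 0.0, 0.002]
ft_force: [-0.0, -0.1, -1.0]
grip_width: 0.0358
grip_force: 20.0
```

Run:
```python
from h import *
plan((.4766,.3083),1.451,.07)
T=robot.camera("top")
hsv=cv2.cvtColor(T["img"],cv2.COLOR_RGB2HSV);print(hsv[225:238:3,112:128:3,2])
b,a,ce=blob((hsv[...,2]<75).astype(np.uint8),(119,231),16)
M=cv2.moments(hullc(b)); cc=(M["m10"]/M["m00"],M["m01"]/M["m00"]); print(a,cv2.boundingRect(b),cc,cast(T,cc,.017)[0])
```

```text
turn 0.000 then go [-0.0037  0.1843  0.0353] | now [0.4508 0.1257 0.1052] yaw 1.451 q6 -1.42 grip 0.0358 20.0 t 10.1
[[ 51  35  35  58 123 125]
 [ 36  31  35  57 116 118]
 [ 37  32  35  47 103 111]
 [ 34  30  35  43  82 106]
 [ 30  34  37  41  79 101]]
434 (105, 215, 23, 33) (116.69753086419753, 233.0359477124183) [0.47171677 0.30987168]
```

>>> nudge_tcp:
  motion:
    - {"pos":[0,0.03,0]}
    - {"pos":[-0.001,0.03,0]}
    - {"pos":[-0.001,0.03,0]}
    - {"pos":[-0.001,0.03,0]}
    - {"pos":[-0.001,0.03,0]}
    - {"pos":[0,0.025,0]}
    - {"pos":[0,0.01,0.015]}
    - {"pos":[0,0,0.02]}
    - {}
    - {}
    - {}

```text
time: 11.07
position: [0.4751, 0.3082, 0.0676]
tool_rot: [0.06, 0.998, -0.001, -0.001]
ft_force: [0.6, 0.2, -0.2]
grip_width: 0.0359
grip_force: 20.0
```

```bash
python3 -c "
from h import *
plan((.477,.3087),1.451,.035)"
```

```text
turn -0.000 then go [-0.0019  0.0007  0.0326] | now [0.4751 0.3082 0.0676] yaw 1.451 q6 -1.07 grip 0.0359 20.0 t 11.0667
```

>>> nudge_tcp:
  motion:
    - {"pos":[-0.002,0.0007,0.015]}
    - {"pos":[0,0,0.01]}
    - {"pos":[0,0,0.005]}
    - {}
    - {}

```text
time: 11.48
position: [0.4777, 0.309, 0.0383]
tool_rot: [0.06, 0.998, -0.0, -0.0]
ft_force: [0.3, 0.2, -0.0]
grip_width: 0.0362
grip_force: 20.0
```

Run:
```python
from h import *
plan((.477,.3087),1.451,.0345)
S=robot.camera("scene");cv2.imwrite("pics/d1.png",cv2.resize(S["img"][145:245,350:470],None,fx=4,fy=4)[:,:,::-1])
```

```text
turn -0.000 then go [ 0.0006 -0.0004  0.0038] | now [0.4777 0.309  0.0383] yaw 1.451 q6 -1.07 grip 0.0362 20.0 t 11.4833
```

View pics/d1.png

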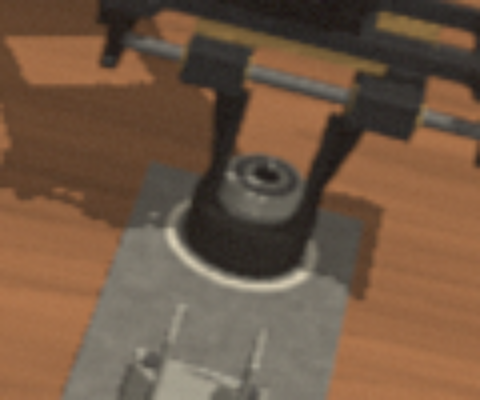

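The bearing hangs just above the wheel hub. I lower it and release.

>>> nudge_tcp:
  motion:
    - {"pos":[0,0,0.002]}
    - {"pos":[0,0,0.001]}
    - {}
    - {}

```text
time: 11.87
position: [0.4779, 0.3094, 0.0354]
tool_rot: [0.06, 0.998, 0.0, 0.0]
ft_force: [-0.2, -0.2, -1.0]
grip_width: 0.0358
grip_force: 20.0
```

>>> nudge_tcp:
  motion:
    - {}
    - {}
    - {}
    - {"pos":[0,0,-0.02]}
    - {"pos":[0,0,-0.035]}
    - {"pos":[0,0,-0.035]}
    - {"pos":[0,-0.04,0]}
    - {"pos":[0,-0.04,0]}
    - {"pos":[-0.02,-0.035,0]}
    - {"pos":[-0.02,-0.035,0]}
    - {"pos":[-0.02,-0.035,0]}
    - {"pos":[-0.01,-0.035,0]}
    - {"pos":[0,-0.035,0]}
    - {}
  jaw: 0.052

```text
time: 13.03
position: [0.5175, 0.0422, 0.1253]
tool_rot: [0.063, 0.998, -0.001, 0.0]
ft_force: [-0.8, 0.0, -0.0]
grip_width: 0.0518
grip_force: 0.0
```

Run:
```python
from h import *
plan((.5535,.008),1.451,.07)
T=robot.camera("top"); S=robot.camera("scene")
cv2.imwrite("pics/e1.png",np.hstack([cv2.resize(T["img"][200:260,85:155],None,fx=5.6,fy=5.6,interpolation=2),cv2.resize(S["img"][165:225,375:445],None,fx=5.6,fy=5.6,interpolation=2)])[:,:,::-1])
for n,c,u,v,r in (("top",T,120,231,17),("scene",S,411,203,28)):
    hsv=cv2.cvtColor(c["img"],cv2.COLOR_RGB2HSV); d=(hsv[...,2]<75).astype(np.uint8)
    b,a,ce=blob(d,(u,v),r)
    M=cv2.moments(hullc(b)); cc=(M["m10"]/M["m00"],M["m01"]/M["m00"]); print(n,a,cv2.boundingRect(b),cc,cast(c,cc,.017)[0])
```

```text
turn -0.006 then go [-0.0398 -0.0296  0.0554] | now [0.5175 0.0422 0.1253] yaw 1.445 q6 -1.58 grip 0.0518 0.0 t 13.0333
top 287 (104, 219, 29, 26) (118.54753086419753, 231.38549382716047) [0.47522696 0.30589984]
scene 475 (395, 187, 34, 28) (411.40253033823905, 200.9191840950168) [0.48050723 0.30924431]
```

View pics/e1.png

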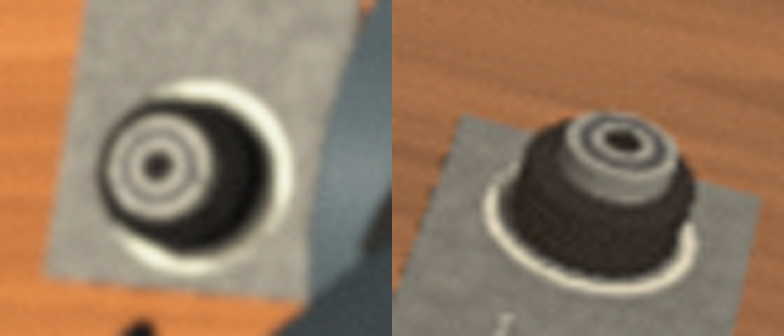

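The bearing sits on the wheel. Its apparent shift of about 24 crop px to the left in the top view matches the 26 mm height parallax. I check it with numbers.

Add to h.py:
```python
def seg(c,near,rad,cond,z,s=6):
    u,v=near; P=rad+2; im=cv2.resize(c["img"][v-P:v+P+1,u-P:u+P+1],None,fx=s,fy=s,interpolation=cv2.INTER_CUBIC)
    m=cond(cv2.cvtColor(im,cv2.COLOR_RGB2HSV).astype(int)).astype(np.uint8)
    k=np.zeros_like(m); q=(P*s+s//2,)*2; cv2.circle(k,q,rad*s,1,-1); m=cv2.morphologyEx(m*k,cv2.MORPH_OPEN,np.ones((s//2,s//2)))
    n,l,st,ce=cv2.connectedComponentsWithStats(m); i=1+np.argmax(st[1:,4]); h=hullc((l==i).astype(np.uint8))
    f=lambda p:(np.asarray(p)+.5)/s-.5+[u-P,v-P]
    w=cast(c,f(h[:,0]),z); (x,y),r=cv2.minEnclosingCircle((w*1e4).astype(np.float32)); M=cv2.moments((w*1e4).astype(np.float32).reshape(-1,1,2))
    cen=np.array([M["m10"],M["m01"]])/M["m00"]/1e4
    print("  seg cen",cen.round(4),"circ",round(x/1e4,4),round(y/1e4,4),"diam mm %.1f area-d %.1f"%(r/5,2e-1*np.sqrt(M["m00"]/np.pi))); return cen
```

Run:
```python
from h import *
T=robot.camera("top");S=robot.camera("scene")
print("wheel");seg(T,(118,231),19,lambda h:(h[...,2]<90),.017); seg(S,(411,202),20,lambda h:(h[...,2]<90),.017)
print("bearing top");seg(T,(113,230),11,lambda h:(h[...,2]>95)&(h[...,1]<90),.043);seg(S,(416,190),11,lambda h:(h[...,2]>95)&(h[...,1]<90),.037)
print("ring");seg(T,(120,231),21,lambda h:(h[...,2]>160)&(h[...,1]<80),.003)
```

```text
wheel
  seg cen [0.4763 0.3077] circ 0.4762 0.308 diam mm 66.2 area-d 62.0
  seg cen [0.4786 0.309 ] circ 0.4781 0.3095 diam mm 87.3 area-d 74.9
bearing top
  seg cen [0.478 0.31 ] circ 0.4782 0.3106 diam mm 44.3 area-d 41.8
  seg cen [0.4761 0.3117] circ 0.4765 0.3119 diam mm 53.2 area-d 45.3
ring
  seg cen [0.4765 0.3062] circ 0.4778 0.3059 diam mm 95.0 area-d 88.1
```

Run:
```python
from h import *
T=robot.camera("top");S=robot.camera("scene")
dark=lambda h:(h[...,2]<100)
print("bore");seg(T,(113,229),4,lambda h:(h[...,2]<105),.043);seg(S,(417,190),4,lambda h:(h[...,2]<90),.043)
print(cast(T,(112.8,229.1),.043),cast(S,(416.6,189.8),.043))
bt=lambda h:(h[...,2]>95)&(h[...,1]<90)
seg(T,(113,230),11,bt,.037)
# predicted outlines for check: wheel top circle & bearing top if centred at ring
for p in [(.4766,.3083,.043),(.4766,.3083,.037),(.4766,.3083,.017)]: print(p,proj(T,p).round(1),proj(S,p).round(1))
```

```text
bore
  seg cen [0.4782 0.3102] circ 0.4781 0.3101 diam mm 9.5 area-d 9.1
  seg cen [0.4757 0.3113] circ 0.4753 0.3112 diam mm 12.4 area-d 11.2
[[0.47834834 0.30994912]] [[0.4753623  0.31250491]]
  seg cen [0.4787 0.3121] circ 0.4787 0.3126 diam mm 44.6 area-d 42.3
(0.4766, 0.3083, 0.043) [[113.5 229.9]] [[414.4 189.7]]
(0.4766, 0.3083, 0.037) [[114.5 230.1]] [[413.6 192. ]]
(0.4766, 0.3083, 0.017) [[117.5 230.8]] [[411.  199.6]]
```

Wheel and ring agree within 1 mm, and the bearing is about 1–2 mm off, which I recheck at the end. Next is the sleeve.

>>> nudge_tcp:
  motion:
    - {"pos":[-0.02,-0.015,0.01]}
    - {"pos":[-0.02,-0.0145,0.02]}
    - {"pos":[0,0,0.025]}
    - {}
    - {}
    - {}
  jaw: 0.055

```text
time: 13.83
position: [0.5524, 0.0151, 0.0707]
tool_rot: [0.059, 0.998, 0.0, -0.0]
ft_force: [-0.7, 0.1, 0.2]
grip_width: 0.0548
grip_force: 0.0
```

```bash
python3 -c "
from h import *
plan((.5535,.008),1.451,.01)"
```

```text
turn 0.002 then go [-0.002  -0.0069  0.0607] | now [0.5524 0.0151 0.0707] yaw 1.453 q6 -1.63 grip 0.0548 0.0 t 13.8333
```

>>> nudge_tcp:
  motion:
    - {"pos":[-0.002,-0.007,0]}
    - {"pos":[0,0,0.02]}
    - {"pos":[0,0,0.02]}
    - {"pos":[0,0,0.015]}
    - {"pos":[0,0,0.0055]}
    - {}
    - {}

```text
time: 14.42
position: [0.5547, 0.0065, 0.0106]
tool_rot: [0.06, 0.998, -0.0, 0.001]
ft_force: [-0.9, 0.3, -0.0]
grip_width: 0.055
grip_force: 0.0
```

```bash
python3 -c "
from h import *
plan((.5535,.008),1.451,.01)"
```

```text
turn 0.000 then go [0.0014 0.0014 0.0006] | now [0.5547 0.0065 0.0106] yaw 1.451 q6 -1.64 grip 0.0550 0.0 t 14.4167
```

>>> nudge_tcp:
  motion:
    - {"pos":[0.0014,0.0014,0]}
    - {}
    - {}
    - {}
    - {}
    - {}
    - {}
    - {}
    - {"pos":[0,0,-0.01]}
    - {"pos":[0,0,-0.03]}
    - {"pos":[0,0,-0.03]}
    - {"pos":[0,0,-0.03]}
    - {}
    - {}
  jaw: 0.012
  clamp_n: 15

```text
time: 15.58
position: [0.5541, 0.0079, 0.1118]
tool_rot: [0.06, 0.998, -0.0, 0.002]
ft_force: [-0.5, -0.6, -2.0]
grip_width: 0.0249
grip_force: 15.0
```

```bash
python3 -c "
from h import *
plan((.545,.2997),1.451,.05)"
```

```text
turn 0.000 then go [0.0442 0.2886 0.0615] | now [0.5541 0.0079 0.1118] yaw 1.451 q6 -1.64 grip 0.0249 15.0 t 15.5833
```

>>> nudge_tcp:
  motion:
    - {"pos":[0.004,0.029,0]}
    - {"pos":[0.004,0.029,0]}
    - {"pos":[0.004,0.029,0]}
    - {"pos":[0.004,0.029,0]}
    - {"pos":[0.004,0.029,0]}
    - {"pos":[0.004,0.029,0]}
    - {"pos":[0.004,0.029,0]}
    - {"pos":[0.004,0.029,0]}
    - {"pos":[0.006,0.029,0]}
    - {"pos":[0.006,0.027,0]}
    - {"pos":[0,0,0.03]}
    - {"pos":[0,0,0.03]}
    - {}
    - {}
    - {}

```text
time: 16.83
position: [0.5436, 0.2989, 0.0496]
tool_rot: [0.06, 0.998, -0.0, -0.0]
ft_force: [0.3, 0.2, -0.6]
grip_width: 0.0248
grip_force: 15.0
```

```bash
python3 -c "
from h import *
plan((.545,.2997),1.451,.013)"
```

```text
turn -0.001 then go [-0.0013  0.0009  0.0366] | now [0.5436 0.2989 0.0496] yaw 1.450 q6 -1.13 grip 0.0248 15.0 t 16.8333
```

>>> nudge_tcp:
  motion:
    - {"pos":[-0.0013,0.0009,0.015]}
    - {"pos":[0,0,0.012]}
    - {"pos":[0,0,0.006]}
    - {"pos":[0,0,0.002]}
    - {}
    - {}

```text
time: 17.33
position: [0.5451, 0.2999, 0.0147]
tool_rot: [0.06, 0.998, -0.0, -0.0]
ft_force: [-0.0, -0.2, -0.7]
grip_width: 0.0245
grip_force: 15.0
```

```bash
python3 -c "
from h import *
plan((.545,.2997),1.451,.0135)"
```

```text
turn -0.000 then go [ 0.0001 -0.0002  0.0012] | now [0.5451 0.2999 0.0147] yaw 1.451 q6 -1.13 grip 0.0245 15.0 t 17.3333
```

>>> nudge_tcp:
  motion:
    - {"pos":[0,0,0.0015]}
    - {}
    - {}

```text
time: 17.58
position: [0.5453, 0.3001, 0.0136]
tool_rot: [0.06, 0.998, 0.0, 0.0]
ft_force: [-0.1, 0.3, -1.8]
grip_width: 0.0248
grip_force: 15.0
```

>>> nudge_tcp:
  motion:
    - {}
    - {}
    - {}
    - {}
    - {"pos":[0,0,-0.02]}
    - {"pos":[0,0,-0.035]}
    - {"pos":[0,0,-0.035]}
    - {"pos":[0,-0.03,0]}
    - {"pos":[0.004,-0.035,0]}
    - {"pos":[0.004,-0.035,0]}
    - {"pos":[0.004,-0.035,0]}
    - {"pos":[0.004,-0.035,0]}
    - {"pos":[0.004,-0.035,0]}
    - {"pos":[0.004,-0.035,0]}
    - {"pos":[0.004,-0.035,0]}
    - {"pos":[0.004,-0.035,0]}
    - {"pos":[0.004,-0.035,0]}
    - {"pos":[0.004,-0.035,0]}
    - {"pos":[0.004,-0.035,0]}
  jaw: 0.05

```text
time: 19.17
position: [0.4514, -0.1084, 0.1035]
tool_rot: [0.06, 0.998, -0.0, 0.0]
ft_force: [0.1, 0.1, -0.9]
grip_width: 0.0499
grip_force: 0.0
```

Run:
```python
from h import *
plan((.443,-.1233),1.451,.05)
T=robot.camera("top"); S=robot.camera("scene")
cv2.imwrite("pics/f1.png",np.hstack([cv2.resize(T["img"][145:260,85:160],None,fx=5,fy=5,interpolation=2),cv2.resize(S["img"][165:280,365:440],None,fx=5,fy=5,interpolation=2)])[:,:,::-1])
```

```text
turn 0.000 then go [ 0.0066 -0.0158  0.0535] | now [ 0.4514 -0.1084  0.1035] yaw 1.451 q6 -1.93 grip 0.0499 0.0 t 19.1667
```

View pics/f1.png

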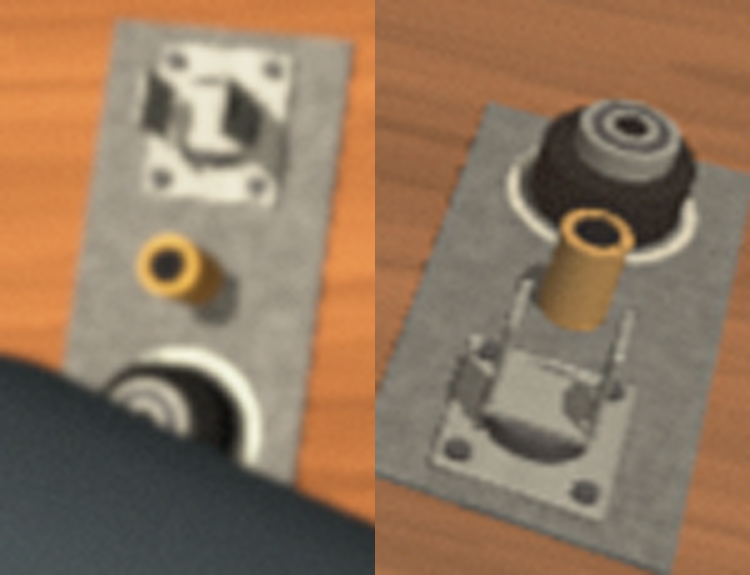

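The sleeve stands upright midway (top crop 167,265). Now the small wheel.

>>> nudge_tcp:
  motion:
    - {"pos":[0.0066,-0.0158,0]}
    - {"pos":[0,0,0.03]}
    - {"pos":[0,0,0.024]}
    - {}
    - {}
    - {}
  jaw: 0.066

```text
time: 19.77
position: [0.4438, -0.1212, 0.0499]
tool_rot: [0.059, 0.998, -0.0, 0.0]
ft_force: [0.7, 0.3, -0.1]
grip_width: 0.0656
grip_force: 0.0
```

```bash
python3 -c "
from h import *
plan((.443,-.1233),1.451,.004)"
```

```text
turn 0.001 then go [ 0.0006 -0.0022  0.0459] | now [ 0.4438 -0.1212  0.0499] yaw 1.452 q6 -1.96 grip 0.0656 0.0 t 19.7667
```

>>> nudge_tcp:
  motion:
    - {"pos":[0.0006,-0.0022,0.015]}
    - {"pos":[0,0,0.018]}
    - {"pos":[0,0,0.01]}
    - {"pos":[0,0,0.0025]}
    - {}
    - {}

```text
time: 20.27
position: [0.443, -0.1238, 0.0044]
tool_rot: [0.06, 0.998, -0.0, 0.0]
ft_force: [-0.1, -0.1, 0.4]
grip_width: 0.066
grip_force: 0.0
```

>>> nudge_tcp:
  motion:
    - {}
    - {}
    - {}
    - {}
    - {}
    - {}
    - {}
    - {}
  jaw: 0.03
  clamp_n: 25

```text
time: 20.93
position: [0.4427, -0.1239, 0.0041]
tool_rot: [0.06, 0.998, -0.0, 0.0]
ft_force: [-0.5, 0.1, 5.7]
grip_width: 0.0452
grip_force: 25.0
```

>>> nudge_tcp:
  motion:
    - {"pos":[0,0,-0.01]}
    - {"pos":[0,0,-0.03]}
    - {"pos":[0,0,-0.03],"yaw":-0.1}
    - {"pos":[0,0,-0.02],"yaw":-0.1}
    - {"yaw":-0.1}
    - {}
    - {}

```text
time: 21.52
position: [0.4422, -0.1236, 0.0941]
tool_rot: [-0.089, 0.996, 0.0, -0.0]
ft_force: [0.6, -0.1, -0.8]
grip_width: 0.0452
grip_force: 25.0
```

```bash
python3 -c "
from h import *
plan((.4271,-.3192),1.752,.05)"
```

```text
turn -0.004 then go [ 0.0501 -0.1897  0.0441] | now [ 0.4422 -0.1236  0.0941] yaw 1.748 q6 -2.27 grip 0.0452 25.0 t 21.5167
```

>>> nudge_tcp:
  motion:
    - {"pos":[0.008,-0.03,0]}
    - {"pos":[0.008,-0.03,0]}
    - {"pos":[0.008,-0.03,0]}
    - {"pos":[0.008,-0.03,0]}
    - {"pos":[0.008,-0.03,0]}
    - {"pos":[0.005,-0.02,0]}
    - {"pos":[0.005,-0.02,0.02]}
    - {"pos":[0,0,0.024]}
    - {}
    - {}
    - {}

```text
time: 22.43
position: [0.4268, -0.3185, 0.0495]
tool_rot: [-0.09, 0.996, 0.001, -0.001]
ft_force: [-0.4, 0.1, 0.1]
grip_width: 0.0453
grip_force: 25.0
```

```bash
python3 -c "
from h import *
plan((.4271,-.3192),1.752,.0075)"
```

```text
turn -0.001 then go [-0.0002 -0.0008  0.042 ] | now [ 0.4268 -0.3185  0.0495] yaw 1.751 q6 -2.60 grip 0.0453 25.0 t 22.4333
```

>>> nudge_tcp:
  motion:
    - {"pos":[0,0,0.018]}
    - {"pos":[0,0,0.015]}
    - {"pos":[0,0,0.006]}
    - {"pos":[0,0,0.002]}
    - {}
    - {}

```text
time: 22.93
position: [0.4279, -0.3198, 0.0096]
tool_rot: [-0.09, 0.996, -0.001, 0.0]
ft_force: [0.3, -0.5, 0.2]
grip_width: 0.0451
grip_force: 25.0
```

```bash
python3 -c "
from h import *
plan((.4271,-.3192),1.752,.0075)"
```

```text
turn -0.001 then go [0.0007 0.0007 0.0021] | now [ 0.4279 -0.3198  0.0096] yaw 1.751 q6 -2.60 grip 0.0451 25.0 t 22.9333
```

>>> nudge_tcp:
  motion:
    - {"pos":[0.0007,0.0007,0.002]}
    - {}
    - {}

```text
time: 23.18
position: [0.4266, -0.3192, 0.0072]
tool_rot: [-0.09, 0.996, -0.0, 0.0]
ft_force: [-0.5, -0.1, -1.4]
grip_width: 0.0452
grip_force: 25.0
```

>>> nudge_tcp:
  motion:
    - {}
    - {}
    - {}
    - {}
    - {"pos":[0,0,-0.02]}
    - {"pos":[0,0,-0.035]}
    - {"pos":[0,0,-0.035],"yaw":0.1}
    - {"pos":[0,0.03,0],"yaw":0.1}
    - {"pos":[0,0.03,0],"yaw":0.1}
    - {"pos":[0,0.03,0],"yaw":0.055}
    - {}
    - {}
  jaw: 0.066

```text
time: 24.18
position: [0.4281, -0.2279, 0.0969]
tool_rot: [0.086, 0.996, 0.0, -0.0]
ft_force: [0.8, 0.2, 0.3]
grip_width: 0.066
grip_force: 0.0
```

```bash
python3 -c "
from h import *
plan((.559,-.1185),1.396,.05)"
```

```text
turn 0.003 then go [-0.1099  0.1305  0.0469] | now [ 0.4281 -0.2279  0.0969] yaw 1.399 q6 -2.12 grip 0.0660 0.0 t 24.1833
```

>>> nudge_tcp:
  motion:
    - {"pos":[-0.022,0.026,0]}
    - {"pos":[-0.022,0.026,0]}
    - {"pos":[-0.022,0.026,0]}
    - {"pos":[-0.022,0.026,0]}
    - {"pos":[-0.022,0.0265,0.02]}
    - {"pos":[0,0,0.027]}
    - {}
    - {}
    - {}
  jaw: 0.052

```text
time: 24.93
position: [0.5591, -0.1212, 0.0501]
tool_rot: [0.088, 0.996, -0.0, -0.0]
ft_force: [0.1, 0.7, 0.0]
grip_width: 0.0517
grip_force: 0.0
```

Run:
```python
from h import *
plan((.559,-.1185),1.396,.004)
T=robot.camera("top"); S=robot.camera("scene")
bl=lambda h:(h[...,2]<90)
print("sw");seg(T,(405,247),14,bl,.014);seg(S,(150,134),14,bl,.014)
print("wheel");seg(T,(118,231),19,bl,.017)
print("bore");seg(T,(113,229),4,lambda h:(h[...,2]<105),.043);seg(S,(417,190),4,bl,.043)
print("sleeve");seg(T,(118,197),3,lambda h:(h[...,2]<80),.043)
cv2.imwrite("pics/g1.png",np.hstack([cv2.resize(T["img"][155:275,350:440],None,fx=4,fy=4,interpolation=2),cv2.resize(S["img"][90:210,100:240],None,fx=3,fy=4,interpolation=2)])[:,:,::-1])
```

```text
turn -0.001 then go [0.0006 0.0027 0.0461] | now [ 0.5591 -0.1212  0.0501] yaw 1.395 q6 -1.80 grip 0.0517 0.0 t 24.9333
swTraceback (most recent call last):
  File "<stdin>", line 5, in <module>
  File "h.py", line 36, in seg
    n,l,st,ce=cv2.connectedComponentsWithStats(m); i=1+np.argmax(st[1:,4]); h=hullc((l==i).astype(np.uint8))
                                                       ~~~~~~~~~^^^^^^^^^^
    return _wrapfunc(a, 'argmax', axis=axis, out=out, **kwds)
    return bound(*args, **kwds)
ValueError: attempt to get argmax of an empty sequence
```

Run:
```python
from h import *
T=robot.camera("top"); S=robot.camera("scene")
cv2.imwrite("pics/g1.png",np.hstack([T["img"][130:290,80:445],S["img"][90:250,80:445]])[:,:,::-1])
bl=lambda h:(h[...,2]<90)
print("wheel");seg(T,(118,231),19,bl,.017)
print("bore");seg(T,(113,229),4,lambda h:(h[...,2]<105),.043);seg(S,(417,190),4,bl,.043)
print("sleeve");seg(T,(118,197),3,lambda h:(h[...,2]<80),.043)
```

```text
wheelTraceback (most recent call last):
  File "<stdin>", line 5, in <module>
  File "h.py", line 36, in seg
    n,l,st,ce=cv2.connectedComponentsWithStats(m); i=1+np.argmax(st[1:,4]); h=hullc((l==i).astype(np.uint8))
                                                       ~~~~~~~~~^^^^^^^^^^
    return _wrapfunc(a, 'argmax', axis=axis, out=out, **kwds)
    return bound(*args, **kwds)
ValueError: attempt to get argmax of an empty sequence
```

View pics/g1.png

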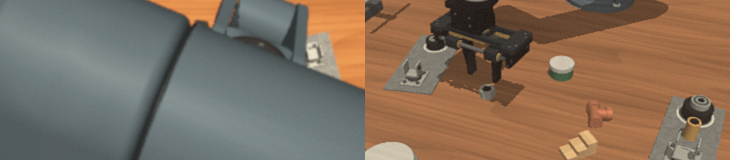

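The arm hides the top view here, but the scene view shows the nut (487,92 in the strip) between the fingers. I continue with the grasp.

>>> nudge_tcp:
  motion:
    - {"pos":[0.0006,0.0027,0.015]}
    - {"pos":[0,0,0.018]}
    - {"pos":[0,0,0.01]}
    - {"pos":[0,0,0.0025]}
    - {}
    - {}

```text
time: 25.63
position: [0.5595, -0.1176, 0.0047]
tool_rot: [0.087, 0.996, -0.0, 0.0]
ft_force: [0.4, 0.3, 0.8]
grip_width: 0.0526
grip_force: 0.0
```

>>> nudge_tcp:
  motion:
    - {}
    - {}
    - {}
    - {}
    - {}
    - {}
    - {}
    - {}
  jaw: 0.015
  clamp_n: 20

```text
time: 26.3
position: [0.5594, -0.1174, 0.0046]
tool_rot: [0.087, 0.996, -0.0, 0.0]
ft_force: [-0.9, -0.3, 3.3]
grip_width: 0.0296
grip_force: 20.0
```

>>> nudge_tcp:
  motion:
    - {"pos":[0,0,-0.01]}
    - {"pos":[0,0,-0.03]}
    - {"pos":[0,0,-0.03],"yaw":-0.1}
    - {"pos":[0,0,-0.03],"yaw":-0.1}
    - {"yaw":-0.1}
    - {"yaw":-0.055}
    - {}

```text
time: 26.88
position: [0.5593, -0.1172, 0.1054]
tool_rot: [-0.09, 0.996, -0.0, 0.001]
ft_force: [-0.8, 1.2, -0.8]
grip_width: 0.0294
grip_force: 20.0
```

```bash
python3 -c "
from h import *
plan((.495,-.3064),1.752,.05)"
```

```text
turn -0.000 then go [ 0.0974 -0.1745  0.0554] | now [ 0.5593 -0.1172  0.1054] yaw 1.752 q6 -2.15 grip 0.0294 20.0 t 26.8833
```

>>> nudge_tcp:
  motion:
    - {"pos":[0.016,-0.029,0]}
    - {"pos":[0.016,-0.029,0]}
    - {"pos":[0.016,-0.029,0]}
    - {"pos":[0.016,-0.029,0]}
    - {"pos":[0.016,-0.029,0]}
    - {"pos":[0.0174,-0.0295,0]}
    - {"pos":[0,0,0.03]}
    - {"pos":[0,0,0.025]}
    - {}
    - {}
    - {}

```text
time: 27.8
position: [0.495, -0.3062, 0.0498]
tool_rot: [-0.09, 0.996, -0.0, 0.0]
ft_force: [-0.3, -1.0, 0.4]
grip_width: 0.0299
grip_force: 20.0
```

```bash
python3 -c "
from h import *
plan((.495,-.3064),1.752,.008)"
```

```text
turn -0.001 then go [ 0.     -0.0002  0.0418] | now [ 0.495  -0.3062  0.0498] yaw 1.751 q6 -2.50 grip 0.0299 20.0 t 27.8
```

>>> nudge_tcp:
  motion:
    - {"pos":[0,0,0.018]}
    - {"pos":[0,0,0.015]}
    - {"pos":[0,0,0.006]}
    - {"pos":[0,0,0.003]}
    - {}
    - {}
    - {}

```text
time: 28.38
position: [0.4953, -0.3068, 0.0082]
tool_rot: [-0.09, 0.996, -0.001, 0.001]
ft_force: [0.3, 0.7, -0.2]
grip_width: 0.0299
grip_force: 20.0
```

```bash
python3 -c "
from h import *
plan((.495,-.3064),1.752,.0077)"
```

```text
turn -0.001 then go [0.0003 0.0004 0.0005] | now [ 0.4953 -0.3068  0.0082] yaw 1.751 q6 -2.50 grip 0.0299 20.0 t 28.3833
```

>>> nudge_tcp:
  motion:
    - {"pos":[0,0,0.0005]}
    - {}

```text
time: 28.55
position: [0.4952, -0.3068, 0.0076]
tool_rot: [-0.09, 0.996, -0.001, 0.001]
ft_force: [0.2, 0.0, 2.4]
grip_width: 0.0298
grip_force: 20.0
```

>>> nudge_tcp:
  motion:
    - {}
    - {}
    - {}
    - {}
    - {"pos":[0,0,-0.02]}
    - {"pos":[0,0,-0.035]}
    - {"pos":[0,0,-0.035]}
    - {"pos":[0.005,0.035,0],"yaw":0.1}
    - {"pos":[0.005,0.035,0],"yaw":0.1}
    - {"pos":[0.005,0.035,0],"yaw":0.1}
    - {"pos":[0.005,0.035,0]}
    - {"pos":[0.005,0.035,0]}
    - {"pos":[0.005,0.035,0]}
    - {"pos":[0.005,0.035,0]}
    - {"pos":[0.005,0.035,0]}
    - {"pos":[0.005,0.035,0]}
    - {}
    - {}
  jaw: 0.056

```text
time: 30.05
position: [0.4662, 0.0106, 0.0967]
tool_rot: [0.058, 0.998, -0.0, -0.0]
ft_force: [0.9, -0.1, -0.2]
grip_width: 0.0558
grip_force: 0.0
```

Run:
```python
from h import *
plan((.477,.3087),1.451,.08)
T=robot.camera("top"); S=robot.camera("scene")
cv2.imwrite("pics/i1.png",np.hstack([cv2.resize(T["img"][140:275,85:160],None,fx=4,fy=4,interpolation=2),cv2.resize(T["img"][140:275,358:440],None,fx=4,fy=4,interpolation=2)])[:,:,::-1])
bl=lambda h:(h[...,2]<90)
def tr(n,*a):
    print(n)
    try: return seg(*a)
    except Exception as e: print("  none")
tr("sw top",T,(405,247),14,bl,.014);tr("sw scene",S,(150,134),14,bl,.014)
tr("wheel",T,(118,231),19,bl,.017);tr("s",S,(411,202),20,bl,.017)
tr("bore",T,(113,229),4,lambda h:(h[...,2]<105),.043);tr("s",S,(417,190),4,bl,.043)
tr("sleeve",T,(118,197),4,bl,.043);tr("s",S,(410,212),6,bl,.043)
for nm,p in(("nut",(.495,-.3064,.021)),("sw",(.4271,-.3192,.014))): print(nm,proj(T,p),proj(S,p))
```

```text
turn 0.004 then go [0.0249 0.2973 0.0167] | now [0.4662 0.0106 0.0967] yaw 1.455 q6 -1.67 grip 0.0558 0.0 t 30.05
sw top
  seg cen [ 0.427  -0.3181] circ 0.4278 -0.3184 diam mm 48.5 area-d 46.1
sw scene
  seg cen [ 0.4264 -0.3186] circ 0.4274 -0.3196 diam mm 74.5 area-d 60.7
wheel
  seg cen [0.4764 0.308 ] circ 0.4766 0.3079 diam mm 67.2 area-d 62.9
s
  seg cen [0.4779 0.309 ] circ 0.4778 0.3096 diam mm 86.7 area-d 74.3
bore
  seg cen [0.4781 0.3103] circ 0.4782 0.3102 diam mm 10.1 area-d 9.6
s
  seg cen [0.4757 0.3113] circ 0.4754 0.3111 diam mm 12.3 area-d 11.1
sleeve
  seg cen [0.5461 0.3007] circ 0.5461 0.3005 diam mm 11.8 area-d 11.1
s
  seg cen [0.5453 0.3015] circ 0.5452 0.3015 diam mm 15.8 area-d 14.9
nut [[399.2661733  215.34329259]] [[139.08031597 144.81804462]]
sw [[406.57224659 246.82438363]] [[149.44630521 131.99587594]]
```

View pics/i1.png

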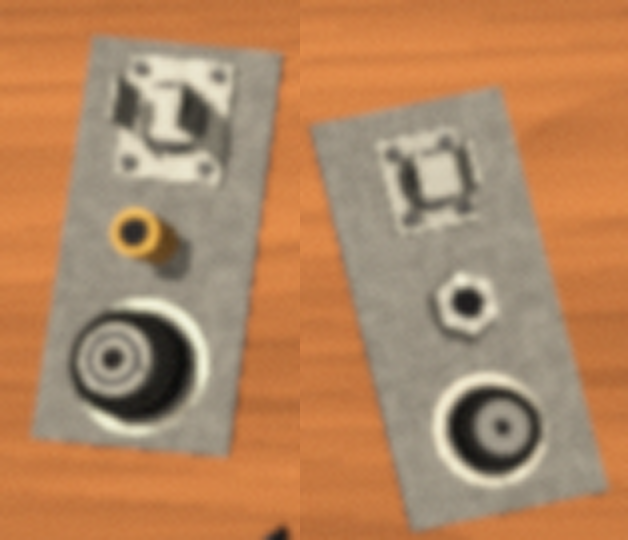

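Everything is in place. The bearing is about 1 mm off the wheel's centre, the sleeve and nut are within about 1 mm of midway, and both wheels are centred in their rings. The gripper is open and clear.

```bash
python3 -c "
from rig import robot
print(robot.hand_in())"
```

```text
the job is handed in; nothing more can be done
None
```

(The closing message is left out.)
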